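# Set out the aliquoting tray

## Robot

A 6-joint arm with a two-finger parallel gripper is mounted at the origin on the work surface. World frame = base frame: x ahead of the robot, y to its left, z up, the work surface at z = 0. Lengths are in m, angles in degrees, forces in N, time in s.
With the tool pointing down it reaches from about 0.375 to 0.9 m from the base axis. Payload 3.1 kg.
Tool frame: the origin (TCP) lies at the very end of the fingers, on their centre line; the grasp point (between the pads) lies 19 mm behind it (bot.hold_point_z is the z of the grasp point in the tool frame, in m); z points along the fingers, y is the direction in which the jaws open and shut (so a half turn about z gives the same grasp; the last joint's range is limited). The gripper opens to 87 mm and grips with 3 to 60 N. Pads are 19 mm wide; open, the fingers measure 117 mm over their backs; the gripper's body (75 mm by 190 mm) begins 51 mm behind the grasp point.
Start: joints at [54.632, 30.224, 82.088, -0, 67.689, -10.227], TCP at [0.265, 0.566, 0.223] pointing down, gripper open.
Joint ranges: [-176.69, 176.69], [-43.24, 126.21], [12.49, 139.97], [-82, 262], [0, 151.66], [-163.58, 163.58]. Speed limits (degrees/s): [159.86, 159.86, 180, 180, 180, 180].

## Interface

Orientations are given as a 3x3 rotation matrix whose columns are the frame's x, y, z axes.
In Python, from rig import bot gives the robot as it stands.
- The arm moves only by the tool servo_tool, never from a script. Its argument "increments" is a list of rows, each a list of 3 entries, a list of its own where there are three numbers: the closure, from 0 (fully open) to 1 (shut), then the shift along the tool's x, y, z in mm, then the turn about the tool's z in degrees. In form: [[claw, [x, y, z], turn], ...]. A call has 1 to 5 rows; each row shifts and turns the commanded pose from where the row before left it, along the tool's axes as they then stand; what a row does not reach is not made up. A row lasts 1/8 s, in which the tool goes at most 62.5 mm and 10.7 degrees, less where a joint would pass 70% of its speed; a pose out of reach is approached as far as the arm can. A call with a gripper value outside its range is refused whole. The fingers move at their own pace and stop on an object; the grip force is fixed at half the most. Time passes only in rows, so rows that do not move let the fingers close. It gives the time, the measured TCP pose, the force and the opening at its end, in the units of the state.
- bot.read_state(): the state, without advancing time (a new reading comes with each control period).
- bot.capture(name): name is "scene" or "top" or "wrist"; returns (picture, depth): 400x640x3 uint8, blue, green, red; 400x640 float32, m along the optical axis (not along the pixel's ray), 0 where there is no reading.
- bot.camera_info(name): a dict with "K" (3x3 intrinsics, pixels), "R" (3x3) and "t" (3): a world point X has camera coordinates R X + t; the wrist camera has in their place "mount" (4x4, takes a point from camera to tool coordinates, whose origin is the TCP and whose axes are the flange's). Camera axes: x right, y down, z forward; pixel columns grow to the right and rows downward; lengths in m; the calibration is good to about 2 mm. A picture is of the moment at which its call begins: read the wrist's pose just before it. camera_info takes no time and is no camera call.
- bot.hand_in(): hands the job in, once; it reports no verdict.
Trained networks look in the newest picture that a camera, given by its name, has taken for a name from the list of things; names that differ only in an ending like _2 or _b are one class to them, and where a whole thing is asked for, a point or a joint stands for the part that bears it (a point fixed in the world has none). Each returns a list of dicts, best first, with "p" (0 to 1); they miss things now and then, are a little off and sometimes report something else, mostly with a low value. They report only what shows in the picture. A call takes as long as a camera call. They do not tell look-alikes from the thing itself.
- bot.find_in(camera, thing): "bbox" ([left, top, right, bottom] in pixels, round what is visible of it).
- bot.trace(camera, thing): "region" (400x640 bool, what is visible of it) and "bbox" ([left, top, right, bottom] in pixels, round what is visible of it).
The state is a dict: "time_s": time; "joint_positions": joint angles; "qvel": joint speeds; "tau": joint torques, N m; "position": TCP position; "tcp_rot": TCP orientation; "force": force on the tool from outside, world axes, zero at the start; "moment": the same for the moment, N m; "opening": opening from 0.0 (shut) to 1.0 (fully open).
Only numpy, scipy, OpenCV 4.12 (cv2) and the standard library are available. Lean on these libraries where they do the work, as an engineer would, in place of code of your own. Each camera call takes 0.05 s, during which the arm holds its last target.

## Task

Set out the aliquoting tray, whose yellow edge is its front: stand the blue-capped bottle between the blue tube rack and the amber bottle, the white box behind the tube rack and the green-lidded jar behind the amber bottle, each upright in the middle of its own compartment of the tray. Then lay the black timer flat, face up, centred on top of the white box. Leave the tube rack, the amber bottle and the orange-capped bottle standing where they are.

Things in the scene. Friction and masses are not known exactly. Their poses are not given: they have to be found in the camera images.
- tray: Fixed pale blue tray, white ridges, 2 rows of 3 compartments, yellow front edge to the robot (yaw within 0.25 rad); 224 mm deep, 308 wide. Origin: underside, centre of the 6 compartments; x to the back, y left, z up. Compartment centres: x = -50 (front row) or +50 (back), y = +100, 0, -100 mm; 96 mm square, floor at z = 4, ridges and rim 4 thick, tops at z = 12 mm. 4 are empty at the start.
- tube_rack: Square blue rack, 66 x 66 mm, holding four white tubes with red caps, 63 mm tall to the caps, 0.5 kg, loose, in the middle of the front left or front right compartment of the tray. Origin: centre of the underside; axes as the tray's. Not to be moved.
- amber_bottle: Brown glass bottle with a black cap, body 60 mm diameter, 92 mm tall, 0.5 kg, loose, in the middle of the other of the two front outer compartments. Origin: centre of the underside, z up. Not to be moved.
- blue_bottle: Clear bottle with a blue cap: cap 36 mm diameter, from 76 to 100 mm up (the top); glass body 54 mm diameter, straight up to 60 mm, then a shoulder narrowing to the cap; about 0.2 kg. Round, upright. Origin: centre of the underside, z up. Best held by the cap, from above. It starts on the open bench to the left of the tray.
- orange_bottle: Clear bottle with an orange cap, otherwise the same as the blue-capped one, standing among the things to be placed. Not to be moved.
- jar: White plastic jar with a green lid, straight and round: body 54 mm diameter up to 46 mm, lid 56 mm diameter from 46 to 62 mm (the top); about 0.13 kg. Origin: centre of the underside, z up. It starts on the open bench to the left of the tray.
- white_box: Closed white box with a thin grey seam round it, 60 x 60 mm, 50 mm tall, flat top, about 0.15 kg, turned at any yaw up to 0.6 rad. Origin: centre of the underside; x and y square to its sides, z up. It starts on the open bench to the left of the tray.
- timer: Black bench timer lying face up: 44 mm along its x, 64 mm along its y, 22 mm tall; pale screen and three round buttons on its top face; about 0.08 kg, yaw up to 0.6 rad. Origin: centre of the underside, z up. It starts on the open bench to the left of the tray.
There are look-alikes about, which are no part of the job. Leave any pink look-alike of the jar alone.

How it is judged (in metres and radians):
At the end, for the whole second after the job is handed in: Bottle, box and jar upright (0.1 rad) on the floor of the compartments named, each within 15 mm of its centre along both sides of the tray; the timer flat, face up, on the box, centres within 12 mm; all released and at rest (x of blue_bottle in the frame of tray between -0.065 and -0.035 m and y of blue_bottle in the frame of tray between -0.015 and 0.015 m and x of white_box in the frame of tray between 0.035 and 0.065 m and x of jar in the frame of tray between 0.035 and 0.065 m and ((y of tube_rack in the frame of tray above 0.05 m and y of white_box in the frame of tray between 0.085 and 0.115 m and y of jar in the frame of tray between -0.115 and -0.085 m) or (y of tube_rack in the frame of tray below -0.05 m and y of white_box in the frame of tray between -0.115 and -0.085 m and y of jar in the frame of tray between 0.085 and 0.115 m)) and angle between each of blue_bottle, jar, white_box, timer's own z axis and vertical below 0.1 rad and z of each of blue_bottle, jar, white_box in the frame of tray below 0.01 m and horizontal distance between timer and white_box below 0.012 m and z of timer in the frame of white_box between 0.045 and 0.055 m and linear speed of each of blue_bottle, jar, white_box, timer below 0.02 m/s); the robot touches nothing.
It fails at once if the tube rack is pushed more than 20 mm from its place or tipped over (distance of tube_rack from where it was at the start of the episode above 0.02 m or angle between tube_rack's own z axis and vertical above 0.3 rad).
It fails at once if the amber bottle is pushed more than 20 mm from its place or tipped over (distance of amber_bottle from where it was at the start of the episode above 0.02 m or angle between amber_bottle's own z axis and vertical above 0.3 rad).
It fails at once if the orange-capped bottle is pushed more than 20 mm from its place or tipped over (distance of orange_bottle from where it was at the start of the episode above 0.02 m or angle between orange_bottle's own z axis and vertical above 0.3 rad).
It also fails if it takes over 106 s, if anything falls off the work surface, if the arm or the gripper's body presses on something with over 40 N, if the wrist force passes 120 N, or if a joint passes its speed limit or range.

## Working session

There is one attempt and no reset: what is moved stays moved. The work goes in short steps, Python scripts to look and compute and a tool call to move; the robot and the scene stay as the last step left them, time stands still between calls to the robot, and variables do not carry over. Pictures are saved under pics/ and viewed, and the job is handed in when it is done.

Besides the shell and the picture viewer there is one more tool, called after "Call:" as name(argument=value, ...), one argument or row to a line, values as JSON. servo_tool: Moves the arm, as the interface text tells. Its arguments: {"type":"object","properties":{"increments":{"type":"array","items":{"type":"array"}}},"required":["increments"]}

```bash
ls; mkdir -p pics; python3 - <<'E'
from rig import bot
import cv2
print(bot.read_state())
for n in ("scene","top","wrist"):
    p,d=bot.capture(n); cv2.imwrite(f"pics/{n}0.png",p)
    print(n,bot.camera_info(n), (d>0).mean())
E
```

```text
pics
{'time_s': 0.0, 'joint_positions': array([ 5.46282233e+01,  3.02793300e+01,  8.21573605e+01,  4.92088348e-04,
        6.76896695e+01, -1.02272171e+01]), 'qvel': array([-0.01083743,  0.02701862,  0.00725877,  0.0288525 , -0.02577512,
        0.02771474]), 'tau': array([ 3.98034877e-05, -4.40052259e+01, -1.76591152e+01,  6.33121398e-02,
        5.80669334e-02, -1.50777123e-04]), 'position': array([0.26509681, 0.56517078, 0.22156234]), 'tcp_rot': array([[-9.05236975e-01,  4.24905133e-01, -1.28313814e-03],
       [ 4.24906883e-01,  9.05235286e-01, -1.79370975e-03],
       [ 3.99385441e-04, -2.16894661e-03, -9.99997568e-01]]), 'force': array([0.25641662, 0.39663216, 0.07836337]), 'moment': array([ 0.0381127 ,  0.03191449, -0.00024655]), 'opening': 1.003638499232167}
scene {'K': array([[389.1997493 ,   0.        , 315.75014955],
       [  0.        , 389.1997493 , 198.8563272 ],
       [  0.        ,   0.        ,   1.        ]]), 'R': array([[ 0.34258699,  0.93915397,  0.02497936],
       [ 0.47867492, -0.15161047, -0.86480321],
       [-0.80839623,  0.30822732, -0.50148923]]), 't': 
[... 272 characters left out ...]
33984],
       [-0.99122195,  0.00546766, -0.1320952 ],
       [ 0.13201429, -0.01317732, -0.99116022]]), 't': array([0.06127078, 0.56008028, 0.96929236])} 0.99580859375
wrist {'K': array([[327.36016567,   0.        , 315.00147883],
       [  0.        , 327.36016567, 204.15519886],
       [  0.        ,   0.        ,   1.        ]]), 'mount': array([[ 8.39868098e-05, -9.66248715e-01, -2.57610972e-01,
         7.09970984e-02],
       [ 9.99999563e-01,  3.21054511e-04, -8.78191383e-04,
         7.73894977e-04],
       [ 9.31258460e-04, -2.57610786e-01,  9.66248320e-01,
        -1.62749079e-01],
       [ 0.00000000e+00,  0.00000000e+00,  0.00000000e+00,
         1.00000000e+00]])} 0.9963046875
```

View pics/top0.png

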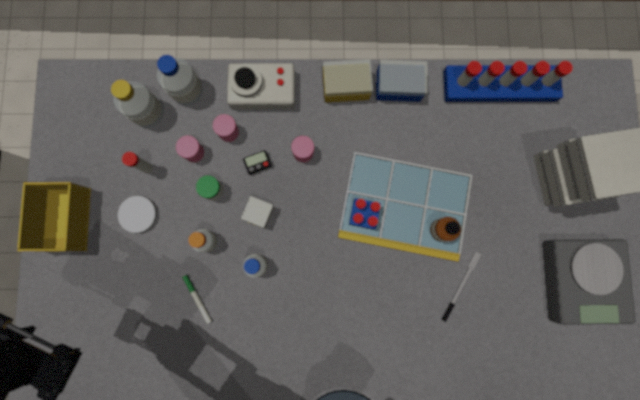

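View pics/scene0.png

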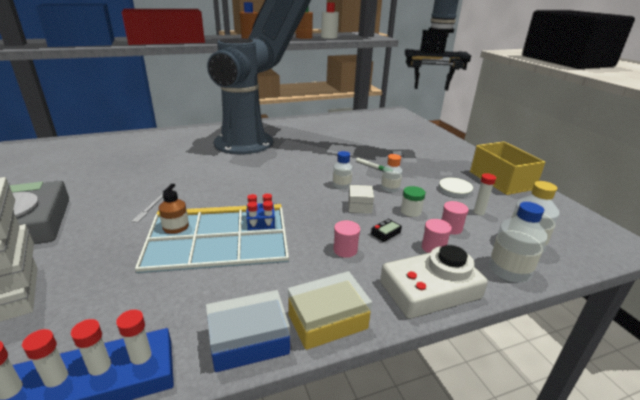

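View pics/wrist0.png

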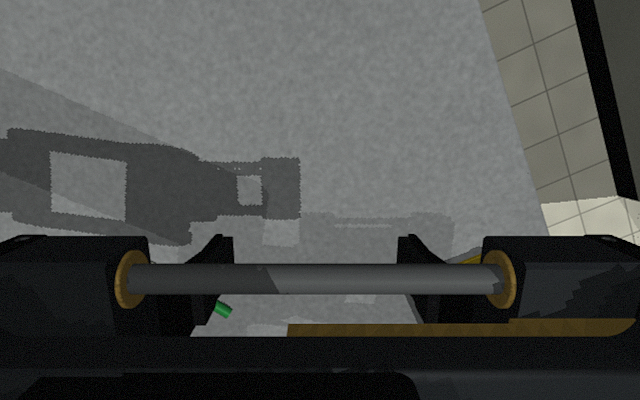

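The top view shows the tray around (405,205) with its yellow edge toward the robot. The rack is front left (367,213) and the amber bottle front right (447,230). The blue bottle is at (255,265), orange at (202,240), box at (257,211), jar at (208,187) and timer at (257,162). There are pink look-alikes at (190,148), (226,126) and (303,148). Next I'll measure these.

```bash
cat > h.py <<'E'
from rig import bot
import numpy as np, cv2
def pts(cam,d,mask=None,st=None):
    ci=bot.camera_info(cam);K=ci["K"]
    m=(d>0)
    if mask is not None: m&=mask
    v,u=np.nonzero(m);z=d[v,u]
    X=np.c_[(u-K[0,2])/K[0,0]*z,(v-K[1,2])/K[1,1]*z,z]
    if cam=="wrist":
        M=ci["mount"];X=X@M[:3,:3].T+M[:3,3]
        return X@np.array(st["tcp_rot"]).T+np.array(st["position"]),u,v
    return (X-ci["t"])@ci["R"],u,v
def proj(cam,P,st=None):
    ci=bot.camera_info(cam);P=np.atleast_2d(P)
    if cam=="wrist":
        M=ci["mount"]; T=(P-np.array(st["position"]))@np.array(st["tcp_rot"]); C=(T-M[:3,3])@M[:3,:3]
    else: C=P@ci["R"].T+ci["t"]
    q=C@ci["K"].T; return q[:,:2]/q[:,2:]
E
python3 - <<'E'
from h import *
np.set_printoptions(precision=4,suppress=True)
for cam in ("top","scene"):
    p,d=bot.capture(cam)
    np.savez(f"{cam}0.npz",p=p,d=d)
    for n in ("tray","tube_rack","amber_bottle","blue_bottle","orange_bottle","jar","white_box","timer"):
        for r in bot.trace(cam,n):
            if r["p"]<0.3: continue
            X,u,v=pts(cam,d,r["region"])
            zt=np.percentile(X[:,2],97); t=X[X[:,2]>zt-0.006]
            print(cam,n,round(r["p"],2),[int(b) for b in r["bbox"]],len(X),"med",np.median(X,0),"ztop",zt,"topmid",(t[:,:2].min(0)+t[:,:2].max(0))/2, "ext",np.ptp(t[:,:2],axis=0))
            np.save(f"{cam}_{n}_{int(r['bbox'][0])}.npy",X)
print(bot.read_state()["time_s"])
E
```

```text
top tray 0.56 [339, 153, 469, 260] 9288 med [ 0.563  -0.1715  0.005 ] ztop 0.014084375113043219 topmid [ 0.5519 -0.167 ] ext [0.2774 0.3445]
top tube_rack 0.7 [349, 194, 380, 232] 788 med [ 0.5293 -0.0598  0.0398] ztop 0.07009225707299106 topmid [ 0.5314 -0.0612] ext [0.0626 0.0633]
top amber_bottle 0.8 [431, 216, 460, 241] 635 med [ 0.4877 -0.2449  0.0692] ztop 0.09790010765204728 topmid [ 0.4901 -0.2567] ext [0.0281 0.0307]
top blue_bottle 0.71 [243, 153, 271, 175] 438 med [0.6629 0.2068 0.0225] ztop 0.026554185987083166 topmid [0.6654 0.2078] ext [0.0563 0.0686]
top blue_bottle 0.65 [244, 256, 270, 277] 492 med [0.4045 0.2017 0.0676] ztop 0.10231144339359187 topmid [0.4055 0.2079] ext [0.0336 0.0343]
top orange_bottle 0.89 [190, 226, 218, 251] 568 med [0.4652 0.3227 0.0662] ztop 0.10274769557409558 topmid [0.4661 0.3337] ext [0.0319 0.0348]
top jar 0.97 [291, 135, 314, 161] 474 med [0.6878 0.0915 0.0621] ztop 0.06571223876344395 topmid [0.6934 0.0914] ext [0.0555 0.0539]
top jar 0.8 [213, 112, 242, 144] 512 med [0.7418 0.2826 0.0618] ztop 0.06550054069689597 topmid [0.748 0.286] e
[... 1406 characters left out ...]
0555]
scene jar 0.7 [332, 220, 357, 258] 804 med [0.7074 0.0849 0.0495] ztop 0.06433635202617116 topmid [0.692  0.0924] ext [0.0517 0.0545]
scene jar 0.59 [438, 203, 469, 234] 614 med [0.7077 0.3658 0.0524] ztop 0.06428372219958332 topmid [0.702  0.3543] ext [0.0786 0.0937]
scene white_box 0.88 [345, 186, 374, 214] 672 med [0.5527 0.1963 0.042 ] ztop 0.052628506164847495 topmid [0.5342 0.2025] ext [0.0754 0.0743]
scene white_box 0.41 [329, 150, 352, 187] 605 med [0.4188 0.1992 0.0526] ztop 0.10177135730417636 topmid [0.4065 0.2061] ext [0.0287 0.0334]
scene timer 0.66 [369, 217, 400, 245] 476 med [0.6716 0.2026 0.0223] ztop 0.025469060621821867 topmid [0.6637 0.2085] ext [0.0627 0.0697]
1.05
```

```bash
python3 - <<'E'
from h import *
np.set_printoptions(precision=4,suppress=True)
for cam in ("top","scene"):
    z=np.load(f"{cam}0.npz");p,d=z["p"],z["d"]
    X,u,v=pts(cam,d)
    hsv=cv2.cvtColor(p,cv2.COLOR_BGR2HSV)[v,u]
    roi=(X[:,0]>.35)&(X[:,0]<.8)&(X[:,1]>-.4)&(X[:,1]<.03)
    fl=roi&(hsv[:,1]>35)&(hsv[:,0]>85)&(hsv[:,0]<110)&(X[:,2]<.02)&(X[:,2]>-.01)&(hsv[:,2]>90)
    m=np.zeros(d.shape,np.uint8);m[v[fl],u[fl]]=1
    n,l,s,c=cv2.connectedComponentsWithStats(m,connectivity=4)
    for i in range(1,n):
        if s[i,4]<400: continue
        Y=X[l[v,u]==i]; r=cv2.minAreaRect((Y[:,:2]*1000).astype(np.float32))
        print(cam,s[i],"rect",np.round(r,2) if False else [np.round(np.array(a),1) for a in r],"z",np.median(Y[:,2]))
    b=roi&(hsv[:,0]>20)&(hsv[:,0]<35)&(hsv[:,1]>130)&(X[:,2]<.03)
    Y=X[b][:,:2];print("yellow",[np.round(np.array(a),1) for a in cv2.minAreaRect((Y*1000).astype(np.float32))],np.median(X[b],0))
    for n,f,h in (("box","white_box",.05),("timer","timer",.022)):
        import glob
        for g in glob.glob(f"{cam}_{f}_*.npy"):
            T=np.load(g); T=T[abs(T[:,2]-h-.002)<.005]
            if len(T)>50: print(g,[np.round(np.array(a),1) for a in cv2.minAreaRect((T[:,:2]*1000).astype(np.float32))])
E
```

```text
top [ 350  156   41   41 1266] rect [array([630. , -80.4]), array([93. , 94.6]), np.float64(78.1)] z 0.004408417325730882
top [ 389  163   41   41 1241] rect [array([ 609.3, -179.7]), array([91.4, 93.8]), np.float64(77.9)] z 0.00440765373615959
top [ 428  171   40   41 1273] rect [array([ 588.9, -279.3]), array([93.2, 93.4]), np.float64(78.3)] z 0.00434709168475456
top [343 194  37  42 433] rect [array([530.5, -59.3]), array([92.5, 91.7]), np.float64(78.4)] z 0.004646399803406563
top [ 382  202   41   42 1277] rect [array([ 509.9, -159.2]), array([91.5, 92. ]), np.float64(78.2)] z 0.004243285311606241
top [422 209  41  42 614] rect [array([ 489.4, -258.7]), array([92.4, 92.4]), np.float64(78.5)] z 0.0041796371842536244
yellow [array([ 450.2, -145.3]), array([304.1,  16.6]), np.float64(78.3)] [ 0.449  -0.1474  0.012 ]
top_white_box_243.npy [array([534.9, 203.6]), array([60.7, 59.3]), np.float64(67.9)]
top_timer_245.npy [array([665. , 209.2]), array([43.5, 62.9]), np.float64(19.9)]
scene [197 213  42  21 724] rect [array([ 501.1, -158.6]), array([92.8, 84. ]), np.float64(78.4)] z 0.005626938375310539
scene [241 233  44  26 995] rect [array([621.4, -78.2]), array([94.7, 90.1]), np.float64(79.7)] z 0.005396316229475278
scene [ 192  236   46   27 1016] rect [array([ 601.5, -178.6]), array([93.4, 89.3]), np.float64(77.7)] z 0.005479576007887645
scene [ 140  239   52   27 1086] rect [array([ 580.7, -278.6]), array([94.7, 87.8]), np.float64(79.0)] z 0.005487518818792373
yellow [array([ 451.6, -146.7]), array([302.1,  19.7]), np.float64(79.2)] [ 0.4527 -0.1533  0.0131]
scene_white_box_345.npy [array([531.4, 203.7]), array([59.4, 63.6]), np.float64(68.0)]
scene_white_box_329.npy [array([448.1, 183.8]), array([51.5, 93. ]), np.float64(62.8)]
scene_timer_369.npy [array([662.5, 209. ]), array([45.5, 65.3]), np.float64(21.4)]
```

```bash
python3 - <<'E'
import cv2,numpy as np
p=np.load("top0.npz")["p"]
cv2.imwrite("pics/a1.png",cv2.resize(p[110:300,170:490],None,fx=2.5,fy=2.5,interpolation=cv2.INTER_CUBIC))
E
```

```text
(no output)
```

View pics/a1.png

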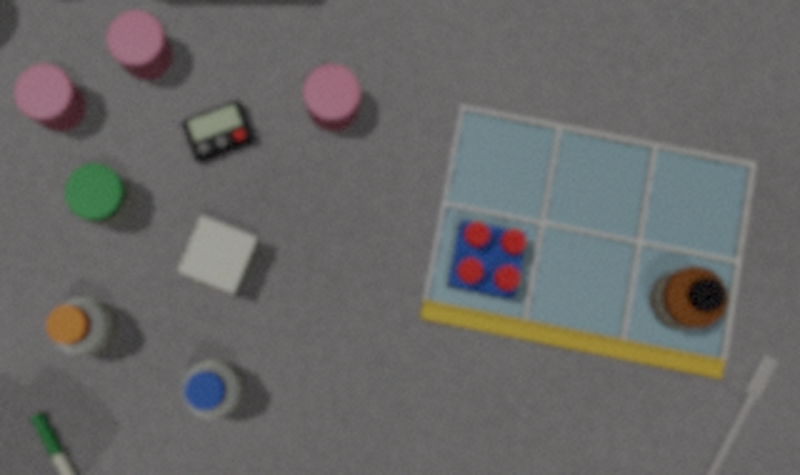

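The tray yaw comes to about -11.7° and its centre to about (0.559, -0.169). That gives targets of blue (0.509, -0.159), box (0.6295, -0.080) and jar (0.588, -0.279). The rack and amber bottle sit at the predicted compartment centres, which supports the fit. Next is a helper that turns goals into tool increments.

```bash
cat > plan.py <<'E'
import sys; from h import *
# plan.py x y z jaw n : rows (mm, deg) from the present pose; jaw=angle of tool y in world (mod 180)
x,y,z,jaw,n=map(float,sys.argv[1:6]);n=int(n)
s=bot.read_state();R=np.array(s["tcp_rot"]);p=np.array(s["position"])
cur=np.degrees(np.arctan2(R[1,1],R[0,1])); dt=-((jaw-cur+90)%180-90)
D=(np.array([x,y,z])-p)*1000/n
print("t",round(s["time_s"],2),"pos",np.round(p,4),"jaw",round(cur,1),"open",round(s["opening"],3),"F",np.round(s["force"],1),"j",np.round(s["joint_positions"],0))
print("dist/row",np.linalg.norm(D),"turn/row",dt/n)
a=0
for i in range(n):
    c,sn=np.cos(np.radians(a)),np.sin(np.radians(a))
    Rz=R@np.array([[c,-sn,0],[sn,c,0],[0,0,1]])
    print(np.round(Rz.T@D,1).tolist(),round(dt/n,2)); a+=dt/n
E
python3 plan.py 0.4045 0.2077 0.19 -11.7 8
```

```text
t 1.05 pos [0.2655 0.5658 0.2225] jaw 64.9 open 1.0 F [-0.6 -0.4  1.3] j [ 55.  30.  82.  -0.  68. -10.]
dist/row 48.18495475957046 turn/row 9.569572628540948
[-34.7, -33.1, 4.1] 9.57
[-39.8, -26.9, 4.1] 9.57
[-43.7, -19.9, 4.1] 9.57
[-46.4, -12.4, 4.1] 9.57
[-47.8, -4.5, 4.1] 9.57
[-47.9, 3.5, 4.1] 9.57
[-46.6, 11.4, 4.1] 9.57
[-44.1, 19.0, 4.1] 9.57
```

Call:
servo_tool(
  increments=[
    [0,[-34.7,-33.1,4.1],9.57],
    [0,[-39.8,-26.9,4.1],9.57],
    [0,[-43.7,-19.9,4.1],9.57],
    [0,[-46.4,-12.4,4.1],9.57],
    [0,[-47.8,-4.5,4.1],9.57],
  ],
)

```text
time_s: 1.68
position: [0.353, 0.3407, 0.2022]
tcp_rot: [[-0.288, 0.958, 0.001], [0.958, 0.288, 0.0], [0.0, 0.001, -1.0]]
force: [0.7, 0.9, -0.4]
opening: 0.998
```

Call:
servo_tool(
  increments=[
    [0,[-47.9,3.5,4.1],9.57],
    [0,[-46.6,11.4,4.1],9.57],
    [0,[-44.1,19.0,4.1],9.57],
    [0,[0,0,0],0],
  ],
)

```text
time_s: 2.17
position: [0.4058, 0.2053, 0.1898]
tcp_rot: [[0.208, 0.978, 0.001], [0.978, -0.208, -0.0], [-0.0, 0.001, -1.0]]
force: [-0.2, -0.5, -0.0]
opening: 1.001
```

```bash
python3 - <<'E'
from h import *
s=bot.read_state(); p,d=bot.capture("wrist"); cv2.imwrite("pics/w1.png",p); np.savez("w1.npz",p=p,d=d)
for n in ("blue_bottle","orange_bottle","white_box"):
    for r in bot.trace("wrist",n):
        if r["p"]<.4: continue
        X,u,v=pts("wrist",d,r["region"],s);zt=np.percentile(X[:,2],97);t=X[X[:,2]>zt-.006]
        print(n,r["p"],r["bbox"],zt,(t[:,:2].min(0)+t[:,:2].max(0))/2,np.ptp(t[:,:2],axis=0))
E
python3 plan.py 0.4045 0.2077 0.10 -11.7 2
```

```text
blue_bottle 0.64 [281.6, 155.7, 339.6, 225.9] 0.10176491791034335 [0.40231557 0.20947329] [0.0350443 0.0354897]
orange_bottle 0.58 [318.9, 3.5, 384.4, 73.6] 0.10171574845917733 [0.46265013 0.33266796] [0.03520024 0.02930014]
white_box 0.91 [398.8, 125.4, 484.9, 201.7] 0.051984726044909904 [0.53123406 0.20577784] [0.07538952 0.07708946]
t 2.38 pos [0.4041 0.2085 0.1899] jaw -11.6 open 0.999 F [-0.1 -0.5 -0.2] j [ 13.  20. 108.   0.  52.  25.]
dist/row 44.95013017552695 turn/row 0.04732637932537642
[-0.4, 0.3, 44.9] 0.05
[-0.4, 0.3, 44.9] 0.05
```

View pics/w1.png

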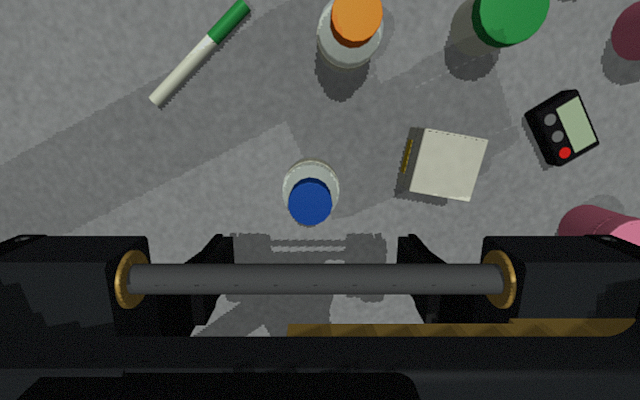

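The wrist view shows the blue cap at (310,203) between the fingers, consistent with the other views. Descending on it.

Call:
servo_tool(
  increments=[
    [0,[-0.5,-0.4,45],0],
    [0,[0,0,45],0],
    [0,[0,0,31],0],
    [0,[0,0,0],0],
    [1,[0,0,0],0],
  ],
)

```text
time_s: 3.0
position: [0.4042, 0.2082, 0.0695]
tcp_rot: [[0.201, 0.98, 0.001], [0.98, -0.201, 0.0], [0.001, 0.001, -1.0]]
force: [-0.2, -1.2, 0.8]
opening: 0.952
```

Call:
servo_tool(
  increments=[
    [1,[0,0,0],0],
    [1,[0,0,0],0],
    [1,[0,0,0],0],
  ],
)

```text
time_s: 3.38
position: [0.4043, 0.2074, 0.0694]
tcp_rot: [[0.203, 0.979, 0.001], [0.979, -0.203, 0.0], [0.001, 0.001, -1.0]]
force: [0.5, 0.5, 0.7]
opening: 0.631
```

Call:
servo_tool(
  increments=[
    [1,[0,0,0],0],
    [1,[0,0,0],0],
    [1,[0,0,0],0],
    [1,[0,0,0],0],
  ],
)

```text
time_s: 3.88
position: [0.4032, 0.2073, 0.0688]
tcp_rot: [[0.203, 0.979, -0.001], [0.979, -0.203, -0.0], [-0.0, -0.001, -1.0]]
force: [-2.8, 0.4, 4.1]
opening: 0.406
```

```bash
python3 plan.py 0.404 0.208 0.19 -11.7 2;
```

```text
t 3.88 pos [0.4032 0.2073 0.0688] jaw -11.7 open 0.406 F [-2.8  0.4  4.1] j [ 13.  33. 114.   0.  33.  25.]
dist/row 60.594743261410855 turn/row -0.002752784898916616
[0.4, 0.3, -60.6] -0.0
[0.4, 0.3, -60.6] -0.0
```

Opening 0.406 × 87 = 35 mm, so it's holding the cap. Lifting and carrying.

Call:
servo_tool(
  increments=[
    [1,[0,0,-25],0],
    [1,[0,0,-50],0],
    [1,[-10,5,-45],0],
    [1,[-25,13,-10],0],
    [1,[-45,24,0],0],
  ],
)

```text
time_s: 4.5
position: [0.4299, 0.1204, 0.1999]
tcp_rot: [[0.199, 0.98, 0.004], [0.98, -0.199, 0.0], [0.001, 0.004, -1.0]]
force: [0.6, 0.4, -1.1]
opening: 0.405
```

Call:
servo_tool(
  increments=[
    [1,[-50,26,0],0],
    [1,[-50,26,0],0],
    [1,[-50,26,0],0],
    [1,[-45,24,0],0],
    [1,[-35,19,0],0],
  ],
)

```text
time_s: 5.12
position: [0.5013, -0.132, 0.1982]
tcp_rot: [[0.204, 0.979, 0.001], [0.979, -0.204, -0.001], [-0.001, 0.001, -1.0]]
force: [-1.3, 0.9, -1.5]
opening: 0.404
```

Call:
servo_tool(
  increments=[
    [1,[-20,11,0],0],
    [1,[-7,4,0],0],
    [1,[0,0,0],0],
  ],
)

```text
time_s: 5.5
position: [0.5094, -0.158, 0.1984]
tcp_rot: [[0.203, 0.979, -0.001], [0.979, -0.203, 0.001], [0.001, -0.001, -1.0]]
force: [-0.2, 0.6, -2.1]
opening: 0.404
```

```bash
python3 - <<'E'
from h import *
p,d=bot.capture("scene"); cv2.imwrite("pics/s2.png",cv2.resize(p[80:300,100:420],None,fx=2.5,fy=2.5)); np.savez("s2.npz",p=p,d=d)
E
python3 plan.py 0.509 -0.159 0.074 -11.7 3
```

```text
t 5.55 pos [ 0.5092 -0.1574  0.1984] jaw -11.6 open 0.404 F [-0.5  0.3 -1.7] j [-29.  25.  97.   0.  58. -18.]
dist/row 41.484593615448276 turn/row 0.016722948752108852
[-0.6, 0.1, 41.5] 0.02
[-0.6, 0.1, 41.5] 0.02
[-0.6, 0.1, 41.5] 0.02
```

View pics/s2.png

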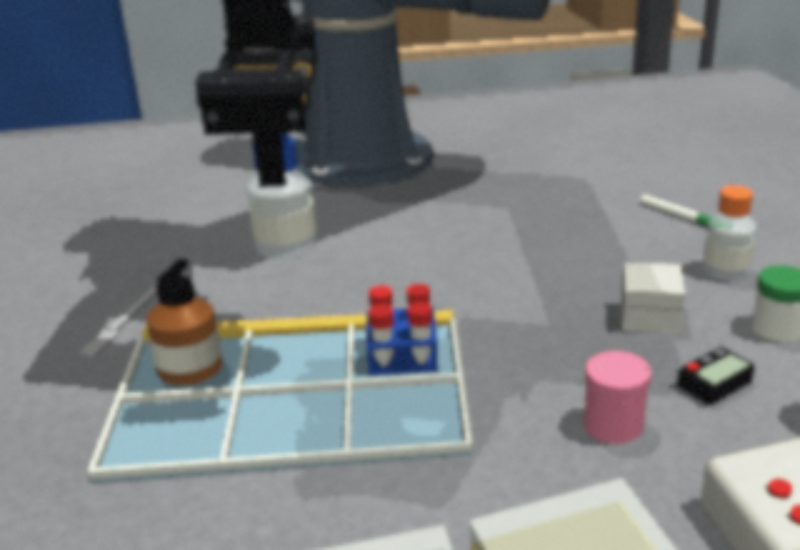

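The bottle is held upright above the front-centre compartment. Lowering it.

Call:
servo_tool(
  increments=[
    [1,[-1,0,30],0],
    [1,[-0.5,0,45],0],
    [1,[0,0,30],0],
    [1,[0,0,14],0],
    [1,[0,0,4],0],
  ],
)

```text
time_s: 6.18
position: [0.5094, -0.1593, 0.0755]
tcp_rot: [[0.202, 0.979, -0.001], [0.979, -0.202, 0.001], [0.0, -0.001, -1.0]]
force: [0.6, -0.3, -1.8]
opening: 0.403
```

Call:
servo_tool(
  increments=[
    [1,[0,0,0.5],0],
    [1,[0,0,0],0],
  ],
)

```text
time_s: 6.42
position: [0.5103, -0.1606, 0.0763]
tcp_rot: [[0.203, 0.979, 0.002], [0.979, -0.203, -0.001], [-0.001, 0.002, -1.0]]
force: [0.6, -0.1, -2.9]
opening: 0.402
```

Call:
servo_tool(
  increments=[
    [1,[0.5,0,1.5],0],
    [1,[0,0,0],0],
  ],
)

```text
time_s: 6.68
position: [0.5098, -0.1599, 0.0741]
tcp_rot: [[0.203, 0.979, 0.001], [0.979, -0.203, -0.0], [-0.0, 0.001, -1.0]]
force: [0.5, 1.0, -2.7]
opening: 0.404
```

Call:
servo_tool(
  increments=[
    [1,[0,0,0.8],0],
    [0.35,[0,0,0],0],
    [0.35,[0,0,0],0],
    [0,[0,0,0],0],
    [0,[0,0,-10],0],
  ],
)

```text
time_s: 7.3
position: [0.5092, -0.1595, 0.0828]
tcp_rot: [[0.203, 0.979, -0.001], [0.979, -0.203, 0.001], [0.0, -0.002, -1.0]]
force: [-0.6, 0.2, 0.4]
opening: 0.772
```

Call:
servo_tool(
  increments=[
    [0,[0,0,-40],0],
    [0,[0,0,-60],0],
  ],
)

```text
time_s: 7.55
position: [0.5086, -0.1593, 0.1833]
tcp_rot: [[0.203, 0.979, -0.003], [0.979, -0.203, 0.002], [0.001, -0.004, -1.0]]
force: [1.1, -1.2, -0.0]
opening: 0.962
```

```bash
python3 plan.py 0.5325 0.204 0.16 68 8
```

```text
t 7.55 pos [ 0.5086 -0.1593  0.1833] jaw -11.7 open 0.962 F [ 1.1 -1.2 -0. ] j [-29.  26.  98.  -0.  56. -18.]
dist/row 45.600968237219604 turn/row -9.964094714994381
[45.1, -6.3, 3.0] -9.96
[45.5, 1.6, 3.0] -9.96
[44.5, 9.5, 3.0] -9.96
[42.2, 17.0, 3.0] -9.96
[38.6, 24.1, 3.0] -9.96
[33.9, 30.4, 3.0] -9.96
[28.1, 35.8, 3.0] -9.96
[21.5, 40.1, 3.0] -9.96
```

Call:
servo_tool(
  increments=[
    [0,[45.1,-6.3,3],-9.96],
    [0,[45.5,1.6,3],-9.96],
    [0,[44.5,9.5,3],-9.96],
    [0,[42.2,17,3],-9.96],
    [0,[38.6,24.1,3],-9.96],
  ],
)

```text
time_s: 8.18
position: [0.5249, 0.0687, 0.1687]
tcp_rot: [[-0.621, 0.783, 0.001], [0.783, 0.621, -0.0], [-0.001, 0.001, -1.0]]
force: [0.5, 0.6, 0.7]
opening: 1.001
```

Call:
servo_tool(
  increments=[
    [0,[33.9,30.4,3],-9.96],
    [0,[28.1,35.8,3],-9.96],
    [0,[21.5,40.1,3],-9.96],
    [0,[0,0,0],0],
  ],
)

```text
time_s: 8.68
position: [0.5335, 0.2065, 0.1594]
tcp_rot: [[-0.929, 0.371, 0.001], [0.371, 0.929, 0.001], [-0.001, 0.001, -1.0]]
force: [-0.4, 0.2, 0.5]
opening: 1.003
```

```bash
cat > look.py <<'E'
import sys; from h import *
tag=sys.argv[1]
for cam in sys.argv[2].split(","):
    s=bot.read_state(); p,d=bot.capture(cam); cv2.imwrite(f"pics/{cam}_{tag}.png",p); np.savez(f"{cam}_{tag}.npz",p=p,d=d)
    for n in sys.argv[3].split(","):
        for r in bot.trace(cam,n):
            if r["p"]<.4: continue
            X,u,v=pts(cam,d,r["region"],s);zt=np.percentile(X[:,2],97);t=X[X[:,2]>zt-.006]
            rc=cv2.minAreaRect((t[:,:2]*1000).astype(np.float32))
            print(cam,n,round(r["p"],2),[int(b) for b in r["bbox"]],"ztop",round(zt,4),"top rect",[np.round(np.array(a),1).tolist() for a in rc])
E
python3 look.py b1 top,wrist white_box,blue_bottle,tube_rack,amber_bottle
python3 plan.py 0.533 0.204 0.018 68 4
```

```text
top blue_bottle 0.97 [395, 209, 419, 230] ztop 0.1063 top rect [[512.4, -158.7], [34.1, 32.8], 17.0]
top tube_rack 0.84 [351, 198, 377, 232] ztop 0.0697 top rect [[530.7, -60.8], [57.4, 58.7], 78.5]
top amber_bottle 0.92 [428, 218, 459, 244] ztop 0.0978 top rect [[490.0, -256.4], [30.5, 28.1], 88.7]
wrist white_box 0.79 [281, 156, 355, 232] ztop 0.0519 top rect [[531.6, 206.5], [60.2, 60.0], 67.9]
t 9.18 pos [0.5339 0.2028 0.159 ] jaw 67.9 open 0.996 F [-0.2  0.6  0.6] j [ 10.  31.  94.  -0.  56. -58.]
dist/row 35.262854731528314 turn/row -0.025459562843543893
[0.3, 0.2, 35.3] -0.03
[0.3, 0.2, 35.3] -0.03
[0.3, 0.2, 35.3] -0.03
[0.3, 0.2, 35.3] -0.03
```

View pics/wrist_b1.png

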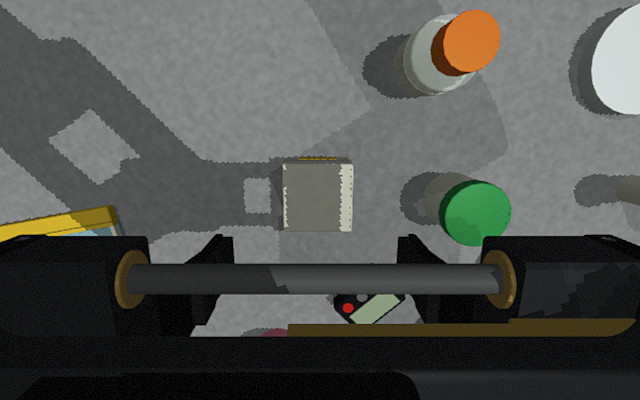

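View pics/top_b1.png

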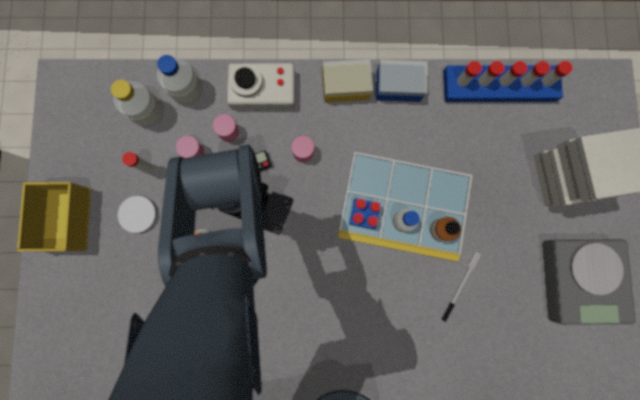

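The blue bottle stands in front centre and measures (512, -159), about 2.5 mm off centre. The wrist view shows the box at (318,195), square to the jaws. Descending onto the box.

Call:
servo_tool(
  increments=[
    [0,[1,1,40],0],
    [0,[0,0,55],0],
    [0,[0,0,35],0],
    [1,[0,0,12],0],
    [1,[0,0,0],0],
  ],
)

```text
time_s: 9.8
position: [0.5332, 0.2046, 0.0167]
tcp_rot: [[-0.927, 0.375, -0.001], [0.375, 0.927, -0.0], [0.001, -0.0, -1.0]]
force: [0.2, 0.2, 0.3]
opening: 0.852
```

Call:
servo_tool(
  increments=[
    [1,[0,0,0],0],
    [1,[0,0,0],0],
    [1,[0,0,0],0],
    [1,[0,0,0],0],
  ],
)

```text
time_s: 10.3
position: [0.5344, 0.205, 0.0185]
tcp_rot: [[-0.927, 0.375, 0.003], [0.375, 0.927, 0.0], [-0.003, 0.002, -1.0]]
force: [-0.2, -0.4, 6.6]
opening: 0.691
```

```bash
python3 plan.py 0.6295 -0.080 0.13 78.3 8
```

```text
t 10.3 pos [0.5344 0.205  0.0185] jaw 68.0 open 0.691 F [-0.2 -0.4  6.6] j [ 10.  43.  98.  -0.  39. -58.]
dist/row 40.06130418305631 turn/row -1.2892878022818177
[-24.4, -28.6, -13.9] -1.29
[-23.8, -29.1, -13.9] -1.29
[-23.1, -29.6, -13.9] -1.29
[-22.4, -30.1, -13.9] -1.29
[-21.7, -30.6, -13.9] -1.29
[-21.1, -31.1, -13.9] -1.29
[-20.3, -31.6, -13.9] -1.29
[-19.6, -32.0, -13.9] -1.29
```

Opening 0.691 × 87 = 60 mm, so the box is held. Lifting and carrying.

Call:
servo_tool(
  increments=[
    [1,[0,0,-25],0],
    [1,[0,0,-45],0],
    [1,[-12,-15,-35],-1.3],
    [1,[-24,-29,-8],-1.3],
    [1,[-27,-35,0],-1.3],
  ],
)

```text
time_s: 10.92
position: [0.5651, 0.1086, 0.1314]
tcp_rot: [[-0.951, 0.309, 0.002], [0.309, 0.951, 0.0], [-0.002, 0.001, -1.0]]
force: [1.2, -1.0, -1.7]
opening: 0.692
```

Call:
servo_tool(
  increments=[
    [1,[-29,-40,0],-1.3],
    [1,[-29,-41,0],-1.3],
    [1,[-25,-37,0],-1.3],
    [1,[-17,-26,0],-1.3],
    [1,[-8,-13,0],-1.2],
  ],
)

```text
time_s: 11.55
position: [0.625, -0.074, 0.1297]
tcp_rot: [[-0.979, 0.205, -0.0], [0.205, 0.979, -0.0], [0.0, -0.0, -1.0]]
force: [-0.6, 1.3, -1.6]
opening: 0.689
```

Call:
servo_tool(
  increments=[
    [1,[0,0,0],0],
  ],
)

```text
time_s: 11.68
position: [0.6247, -0.0731, 0.1297]
tcp_rot: [[-0.979, 0.205, -0.0], [0.205, 0.979, 0.0], [0.0, 0.0, -1.0]]
force: [-0.1, 0.5, -1.6]
opening: 0.689
```

```bash
python3 plan.py 0.6295 -0.080 0.022 78.3 4;  python3 look.py c1 scene white_box,tray,tube_rack
```

```text
t 11.68 pos [ 0.6247 -0.0731  0.1297] jaw 78.1 open 0.689 F [-0.1  0.5 -1.6] j [-17.  37.  86.   0.  57. -95.]
dist/row 27.00869761284189 turn/row -0.03878063719879421
[-1.5, -1.4, 26.9] -0.04
[-1.5, -1.4, 26.9] -0.04
[-1.5, -1.4, 26.9] -0.04
[-1.5, -1.4, 26.9] -0.04
scene white_box 0.77 [245, 176, 278, 213] ztop 0.1634 top rect [[623.0, -74.4], [60.5, 62.3], 78.7]
scene tray 0.65 [132, 203, 288, 271] ztop 0.0143 top rect [[549.5, -167.7], [308.1, 226.7], 78.4]
scene tube_rack 0.8 [241, 203, 275, 230] ztop 0.1149 top rect [[648.7, -92.0], [34.1, 5.2], 79.0]
```

View pics/scene_c1.png

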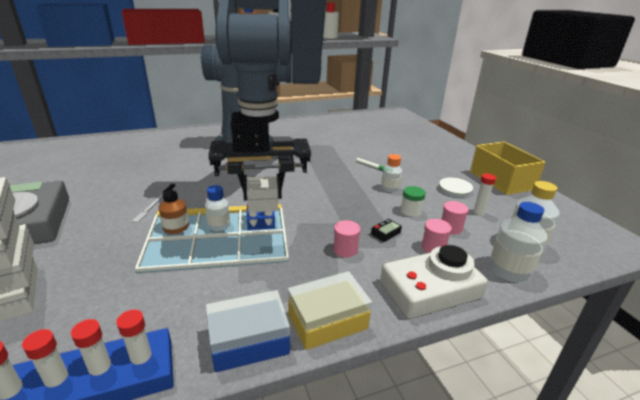

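Tray origin from the scene view is (559.3, -169.7), which agrees with the top view. Lowering the box.

Call:
servo_tool(
  increments=[
    [1,[-3,-3,25],0],
    [1,[-3,-2.5,40],0],
    [1,[0,0,27],0],
    [1,[0,0,12],0],
    [1,[0,0,3],0],
  ],
)

```text
time_s: 12.5
position: [0.6292, -0.0778, 0.0227]
tcp_rot: [[-0.979, 0.202, -0.001], [0.202, 0.979, 0.001], [0.002, 0.0, -1.0]]
force: [-1.6, -0.2, 4.1]
opening: 0.687
```

Call:
servo_tool(
  increments=[
    [1,[0,0,0],0],
  ],
)

```text
time_s: 12.62
position: [0.6303, -0.0785, 0.0239]
tcp_rot: [[-0.979, 0.203, 0.002], [0.203, 0.979, -0.001], [-0.002, -0.0, -1.0]]
force: [0.2, -0.5, -1.8]
opening: 0.687
```

Call:
servo_tool(
  increments=[
    [1,[0,0,1.2],0],
    [1,[0,0,0],0],
    [0,[0,0,0],0],
    [0,[0,0,0],0],
    [0,[0,0,-8],0],
  ],
)

```text
time_s: 13.25
position: [0.6292, -0.0785, 0.0296]
tcp_rot: [[-0.979, 0.203, -0.001], [0.203, 0.979, 0.0], [0.001, 0.0, -1.0]]
force: [-0.1, -0.8, 0.5]
opening: 0.939
```

Call:
servo_tool(
  increments=[
    [0,[0,0,-35],0],
    [0,[0,0,-60],0],
    [0,[0,0,-35],0],
  ],
)

```text
time_s: 13.62
position: [0.631, -0.079, 0.1634]
tcp_rot: [[-0.979, 0.203, 0.004], [0.203, 0.979, -0.001], [-0.005, -0.0, -1.0]]
force: [-1.0, 0.1, -0.3]
opening: 0.999
```

```bash
python3 plan.py 0.594 0.3225 0.15 78.3 8;  python3 look.py d1 scene,top white_box,blue_bottle,tube_rack,jar
```

```text
t 13.62 pos [ 0.631  -0.079   0.1634] jaw 78.3 open 0.999 F [-1.   0.1 -0.3] j [-17.  35.  84.   0.  61. -95.]
dist/row 50.424130809367256 turn/row -0.001961067151933449
[14.7, 48.2, 1.6] -0.0
[14.7, 48.2, 1.6] -0.0
[14.7, 48.2, 1.6] -0.0
[14.7, 48.2, 1.6] -0.0
[14.7, 48.2, 1.6] -0.0
[14.7, 48.2, 1.6] -0.0
[14.7, 48.2, 1.6] -0.0
[14.7, 48.2, 1.6] -0.0
scene white_box 0.66 [247, 224, 278, 254] ztop 0.0565 top rect [[628.8, -79.1], [59.1, 62.8], 78.2]
scene blue_bottle 0.64 [203, 186, 230, 233] ztop 0.1059 top rect [[511.8, -159.6], [33.2, 31.8], 41.9]
scene tube_rack 0.75 [246, 194, 275, 222] ztop 0.0694 top rect [[528.5, -60.9], [57.9, 61.1], 78.6]
scene jar 0.93 [419, 219, 450, 254] ztop 0.0641 top rect [[746.3, 284.8], [53.9, 54.4], 68.4]
scene jar 0.79 [441, 202, 467, 234] ztop 0.0645 top rect [[692.8, 373.0], [52.6, 54.6], 22.9]
scene jar 0.61 [332, 220, 360, 259] ztop 0.0645 top rect [[690.0, 92.8], [53.8, 55.4], 61.4]
scene jar 0.59 [401, 186, 428, 217] ztop 0.0643 top rect [[593.7, 321.4], [54.6, 54.2], 71.6]
top white_box 0.61 [340, 167, 471, 239] ztop 0.0146 top rect [[552.1, -159.6], [346.2, 184.5], 86.1]
top tube_rack 0.48 [348, 196, 360, 228] ztop 0.0689 top rect [[535.2, -38.2], [10.6, 52.5], 77.7]
top jar 0.88 [210, 112, 242, 142] ztop 0.0657 top rect [[748.3, 285.8], [55.2, 54.3], 45.0]
top jar 0.68 [292, 135, 316, 161] ztop 0.0657 top rect [[693.0, 92.1], [53.8, 52.8], 59.5]
top jar 0.6 [196, 173, 222, 201] ztop 0.0658 top rect [[595.2, 321.4], [53.3, 54.1], 51.8]
top jar 0.58 [173, 137, 204, 162] ztop 0.0657 top rect [[693.1, 373.0], [52.7, 52.8], 89.0]
```

The box is at (628.8, -79.1) against a target of (629.5, -80). Next is the jar at (0.594, 0.3215).

Call:
servo_tool(
  increments=[
    [0,[14.7,48.2,1.6],0],
    [0,[14.7,48.2,1.6],0],
    [0,[14.7,48.2,1.6],0],
    [0,[14.7,48.2,1.6],0],
    [0,[14.7,48.2,1.6],0],
  ],
)

```text
time_s: 14.75
position: [0.6061, 0.1738, 0.1508]
tcp_rot: [[-0.979, 0.203, -0.001], [0.203, 0.979, -0.0], [0.001, -0.0, -1.0]]
force: [-0.3, 0.5, -0.0]
opening: 1.0
```

Call:
servo_tool(
  increments=[
    [0,[14.7,48.2,1.6],0],
    [0,[14.7,48.2,1.6],0],
    [0,[14.7,48.2,1.6],0],
    [0,[0,0,0],0],
  ],
)

```text
time_s: 15.25
position: [0.5914, 0.3266, 0.1457]
tcp_rot: [[-0.98, 0.198, -0.001], [0.198, 0.98, 0.0], [0.001, 0.0, -1.0]]
force: [0.3, -0.2, -0.7]
opening: 1.001
```

```bash
python3 plan.py 0.594 0.3215 0.031 78.3 3;  python3 look.py e1 wrist jar; python3 plan.py 0.594 0.3215 0.031 78.3 3
```

```text
t 15.25 pos [0.5914 0.3266 0.1457] jaw 78.6 open 1.001 F [ 0.3 -0.2 -0.7] j [ 19.  39.  78.   0.  63. -59.]
dist/row 38.296284779405596 turn/row 0.09054169700982584
[-1.2, -1.5, 38.2] 0.09
[-1.2, -1.5, 38.2] 0.09
[-1.2, -1.5, 38.2] 0.09
wrist jar 0.66 [283, 313, 324, 333] ztop 0.0164 top rect [[722.8, 286.4], [9.6, 39.4], 6.0]
wrist jar 0.64 [278, 170, 349, 245] ztop 0.0638 top rect [[592.0, 325.0], [54.8, 54.3], 7.7]
wrist jar 0.63 [363, 254, 421, 320] ztop 0.0638 top rect [[640.8, 355.8], [154.5, 44.8], 17.7]
t 15.35 pos [0.5922 0.323  0.1459] jaw 78.4 open 0.998 F [-0.5 -0.4 -0.1] j [ 19.  39.  78.  -0.  63. -59.]
dist/row 38.316040975708624 turn/row 0.022962680470338153
[-0.8, -0.3, 38.3] 0.02
[-0.8, -0.3, 38.3] 0.02
[-0.8, -0.3, 38.3] 0.02
```

View pics/wrist_e1.png

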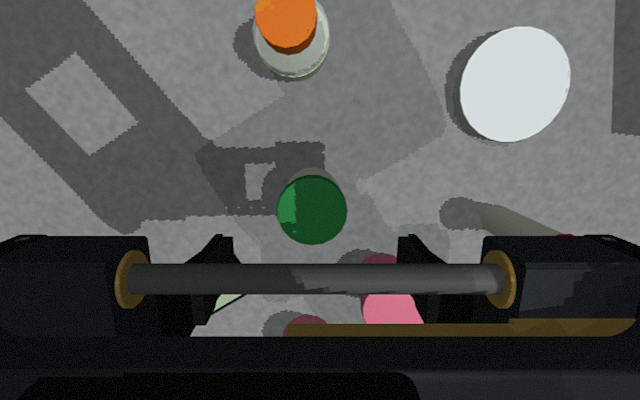

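The green lid is centred at (312,210). Descending.

Call:
servo_tool(
  increments=[
    [0,[-1.5,-0.5,35],0],
    [0,[0,0,50],0],
    [0,[0,0,24],0],
    [1,[0,0,5],0],
    [1,[0,0,0],0],
  ],
)

```text
time_s: 15.98
position: [0.5949, 0.3211, 0.0333]
tcp_rot: [[-0.979, 0.204, 0.0], [0.204, 0.979, -0.0], [-0.0, 0.0, -1.0]]
force: [-0.5, 0.2, 0.6]
opening: 0.853
```

Call:
servo_tool(
  increments=[
    [1,[0,0,0],0],
    [1,[0,0,0],0],
    [1,[0,0,0],0],
    [1,[0,0,0],0],
  ],
)

```text
time_s: 16.48
position: [0.5953, 0.3225, 0.0345]
tcp_rot: [[-0.979, 0.203, 0.003], [0.203, 0.979, 0.001], [-0.003, 0.001, -1.0]]
force: [0.7, 0.4, 5.6]
opening: 0.631
```

```bash
python3 plan.py 0.5885 -0.279 0.14 78.3 10
```

```text
t 16.48 pos [0.5953 0.3225 0.0345] jaw 78.3 open 0.631 F [0.7 0.4 5.6] j [ 19.  47.  81.  -0.  51. -59.]
dist/row 61.072233287292946 turn/row -0.0013321069122255835
[-11.6, -59.0, -10.6] -0.0
[-11.6, -59.0, -10.6] -0.0
[-11.6, -59.0, -10.6] -0.0
[-11.6, -59.0, -10.6] -0.0
[-11.6, -59.0, -10.6] -0.0
[-11.6, -59.0, -10.6] -0.0
[-11.6, -59.0, -10.6] -0.0
[-11.6, -59.0, -10.6] -0.0
[-11.6, -59.0, -10.6] -0.0
[-11.6, -59.0, -10.6] -0.0
```

Opening 0.631 × 87 = 55 mm, so the jar is held. Carrying it over.

Call:
servo_tool(
  increments=[
    [1,[0,0,0],0],
    [1,[0,0,-30],0],
    [1,[0,0,-50],0],
    [1,[-3,-15,-35],0],
    [1,[-7,-35,-5],0],
  ],
)

```text
time_s: 17.1
position: [0.5954, 0.2725, 0.1562]
tcp_rot: [[-0.98, 0.2, 0.006], [0.2, 0.98, 0.002], [-0.006, 0.003, -1.0]]
force: [-0.3, -1.0, -1.3]
opening: 0.633
```

Call:
servo_tool(
  increments=[
    [1,[-10,-52,0],0],
    [1,[-11,-56,0],0],
    [1,[-11,-56,0],0],
    [1,[-11,-56,0],0],
    [1,[-11,-56,0],0],
  ],
)

```text
time_s: 17.73
position: [0.5899, -0.0117, 0.1526]
tcp_rot: [[-0.979, 0.203, -0.001], [0.203, 0.979, 0.0], [0.001, -0.0, -1.0]]
force: [0.8, 0.6, -0.5]
opening: 0.632
```

Call:
servo_tool(
  increments=[
    [1,[-11,-56,0],0],
    [1,[-11,-56,0],0],
    [1,[-10,-54,0],0],
    [1,[-9,-45,0],0],
    [1,[-6,-30,0],0],
  ],
)

```text
time_s: 18.35
position: [0.587, -0.2579, 0.1524]
tcp_rot: [[-0.979, 0.205, -0.001], [0.205, 0.979, 0.0], [0.001, -0.0, -1.0]]
force: [-0.2, 0.4, -1.3]
opening: 0.635
```

Call:
servo_tool(
  increments=[
    [1,[-3,-16,0],0],
    [1,[-1,-7,0],0],
    [1,[0,0,0],0],
  ],
)

```text
time_s: 18.73
position: [0.5867, -0.2782, 0.1527]
tcp_rot: [[-0.979, 0.203, -0.001], [0.203, 0.979, 0.001], [0.001, 0.001, -1.0]]
force: [0.7, 0.8, -0.6]
opening: 0.637
```

```bash
python3 look.py f1 scene jar,blue_bottle; python3 plan.py 0.5885 -0.279 0.040 78.3 4
```

```text
scene jar 0.88 [138, 172, 175, 212] ztop 0.1822 top rect [[585.8, -278.3], [51.0, 54.6], 75.3]
scene jar 0.74 [421, 218, 452, 254] ztop 0.0646 top rect [[781.5, 266.4], [52.5, 134.4], 62.8]
scene jar 0.71 [330, 220, 357, 258] ztop 0.0644 top rect [[692.4, 92.3], [51.0, 55.1], 19.4]
scene jar 0.67 [439, 203, 467, 232] ztop 0.0642 top rect [[723.6, 355.5], [52.6, 130.2], 61.6]
t 18.88 pos [ 0.587  -0.2775  0.1529] jaw 78.4 open 0.631 F [-0.5  0.4 -1.1] j [ -35.   37.   82.    0.   61. -114.]
dist/row 28.233905734904983 turn/row 0.01584246602729067
[-0.5, -0.3, 28.2] 0.02
[-0.5, -0.3, 28.2] 0.02
[-0.5, -0.3, 28.2] 0.02
[-0.5, -0.3, 28.2] 0.02
```

View pics/scene_f1.png

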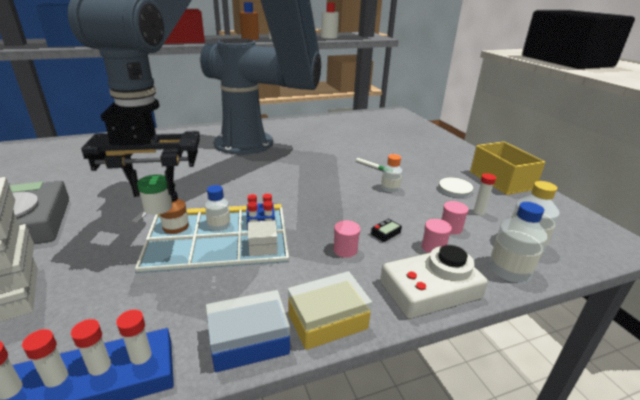

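Call:
servo_tool(
  increments=[
    [1,[-1,-1,30],0],
    [1,[-1,0,40],0],
    [1,[0,0,28],0],
    [1,[0,0,12],0],
    [1,[0,0,3],0],
  ],
)

```text
time_s: 19.5
position: [0.5888, -0.2798, 0.0396]
tcp_rot: [[-0.979, 0.202, -0.001], [0.202, 0.979, 0.0], [0.001, 0.0, -1.0]]
force: [0.4, 0.6, -1.1]
opening: 0.632
```

Call:
servo_tool(
  increments=[
    [1,[0,0,1],0],
    [1,[0,0,0],0],
  ],
)

```text
time_s: 19.75
position: [0.5894, -0.2808, 0.0402]
tcp_rot: [[-0.979, 0.203, 0.002], [0.203, 0.979, -0.001], [-0.002, -0.001, -1.0]]
force: [-0.2, 0.0, -0.1]
opening: 0.633
```

Call:
servo_tool(
  increments=[
    [1,[0,0,1],0],
    [1,[0,0,0],0],
    [0,[0,0,0],0],
    [0,[0,0,0],0],
    [0,[0,0,0],0],
  ],
)

```text
time_s: 20.38
position: [0.5887, -0.2804, 0.038]
tcp_rot: [[-0.979, 0.203, 0.0], [0.203, 0.979, -0.0], [-0.0, -0.0, -1.0]]
force: [0.2, -0.5, 0.0]
opening: 0.889
```

Call:
servo_tool(
  increments=[
    [0,[0,0,-15],0],
    [0,[0,0,-45],0],
    [0,[0,0,-55],0],
  ],
)

```text
time_s: 20.75
position: [0.5881, -0.28, 0.1539]
tcp_rot: [[-0.979, 0.203, -0.002], [0.203, 0.979, 0.001], [0.002, 0.001, -1.0]]
force: [0.9, 0.2, -0.6]
opening: 0.998
```

```bash
python3 look.py g1 top timer,jar; python3 plan.py 0.6635 0.209 0.16 20 10
```

```text
top timer 0.71 [244, 150, 271, 175] ztop 0.0265 top rect [[664.5, 209.0], [43.7, 63.2], 18.9]
top jar 0.96 [174, 136, 203, 162] ztop 0.0654 top rect [[693.4, 373.1], [51.0, 52.6], 5.4]
top jar 0.61 [210, 115, 241, 140] ztop 0.0656 top rect [[747.5, 284.8], [51.8, 51.0], 33.1]
top jar 0.61 [288, 136, 316, 161] ztop 0.0657 top rect [[692.6, 92.2], [54.1, 53.1], 60.0]
top jar 0.41 [457, 185, 466, 197] ztop 0.0691 top rect [[582.9, -291.7], [19.4, 28.6], 4.8]
t 20.9 pos [ 0.5912 -0.2821  0.1581] jaw 78.3 open 1.0 F [-0.1 -0.8 -0.9] j [ -35.   36.   81.   -0.   62. -114.]
dist/row 49.63610454970757 turn/row 5.828900921464741
[2.9, 49.6, -0.4] 5.83
[7.9, 49.0, -0.4] 5.83
[12.8, 47.9, -0.4] 5.83
[17.6, 46.4, -0.4] 5.83
[22.3, 44.4, -0.4] 5.83
[26.7, 41.9, -0.4] 5.83
[30.8, 38.9, -0.4] 5.83
[34.6, 35.6, -0.4] 5.83
[38.0, 31.9, -0.4] 5.83
[41.0, 27.9, -0.4] 5.83
```

Call:
servo_tool(
  increments=[
    [0,[2.9,49.6,0],5.83],
    [0,[7.9,49,0],5.83],
    [0,[12.8,47.9,0],5.83],
    [0,[17.6,46.4,0],5.83],
    [0,[22.3,44.4,0],5.83],
  ],
)

```text
time_s: 21.52
position: [0.6242, -0.0331, 0.1522]
tcp_rot: [[-0.754, 0.657, -0.002], [0.657, 0.754, 0.0], [0.002, -0.001, -1.0]]
force: [0.8, -0.2, 0.6]
opening: 1.001
```

Call:
servo_tool(
  increments=[
    [0,[26.7,41.9,0],5.83],
    [0,[30.8,38.9,0],5.83],
    [0,[34.6,35.6,0],5.83],
    [0,[38,31.9,0],5.83],
    [0,[41,27.9,0],5.83],
  ],
)

```text
time_s: 22.15
position: [0.6603, 0.2121, 0.152]
tcp_rot: [[-0.339, 0.941, -0.002], [0.941, 0.339, -0.0], [0.0, -0.002, -1.0]]
force: [0.9, -0.5, -0.4]
opening: 1.003
```

Call:
servo_tool(
  increments=[
    [0,[0,0,0],0],
    [0,[0,0,0],0],
  ],
)

```text
time_s: 22.4
position: [0.6601, 0.2104, 0.152]
tcp_rot: [[-0.343, 0.939, -0.002], [0.939, 0.343, -0.001], [-0.0, -0.002, -1.0]]
force: [-0.2, -1.2, -0.0]
opening: 0.998
```

```bash
python3 look.py h1 wrist,scene timer,jar,white_box,blue_bottle; python3 plan.py 0.664 0.209 0.004 19.7 4
```

```text
wrist timer 0.7 [295, 159, 344, 229] ztop 0.0247 top rect [[662.2, 212.0], [44.0, 62.8], 20.7]
wrist jar 0.63 [274, 295, 330, 337] ztop 0.0637 top rect [[678.5, 163.9], [48.2, 148.7], 7.0]
wrist jar 0.62 [399, 117, 487, 184] ztop 0.0638 top rect [[744.8, 288.1], [54.9, 53.9], 73.2]
wrist jar 0.59 [388, 2, 480, 61] ztop 0.0638 top rect [[695.0, 364.7], [55.3, 31.6], 19.2]
scene timer 0.55 [370, 221, 401, 243] ztop 0.0252 top rect [[665.1, 207.2], [42.1, 63.1], 18.2]
scene jar 0.93 [419, 218, 448, 255] ztop 0.0642 top rect [[771.5, 258.5], [53.7, 129.8], 43.0]
scene jar 0.79 [439, 201, 468, 232] ztop 0.0643 top rect [[693.2, 372.8], [52.3, 53.6], 19.8]
scene jar 0.77 [148, 224, 180, 261] ztop 0.0685 top rect [[588.8, -281.1], [52.8, 52.3], 35.2]
scene jar 0.6 [330, 220, 357, 258] ztop 0.0643 top rect [[692.0, 92.0], [52.7, 55.0], 20.0]
scene white_box 0.68 [248, 220, 276, 255] ztop 0.0566 top rect [[628.1, -78.9], [59.1, 61.8], 78.4]
scene blue_bottle 0.77 [203, 184, 229, 230] ztop 0.106 top rect [[512.2, -159.7], [33.1, 34.1], 45.8]
t 22.9 pos [0.6612 0.2101 0.1531] jaw 19.9 open 1.002 F [ 0.9 -0.   0.8] j [  8.  40.  75.  -0.  65. -12.]
dist/row 37.27547142949882 turn/row 0.05994888335523285
[-0.5, 0.6, 37.3] 0.06
[-0.5, 0.6, 37.3] 0.06
[-0.5, 0.6, 37.3] 0.06
[-0.5, 0.6, 37.3] 0.06
```

View pics/wrist_h1.png

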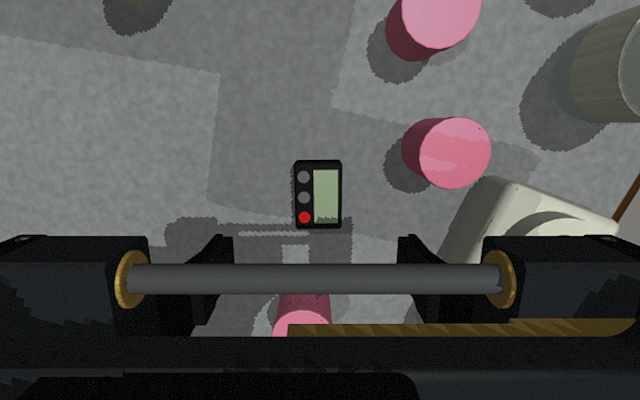

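View pics/scene_h1.png

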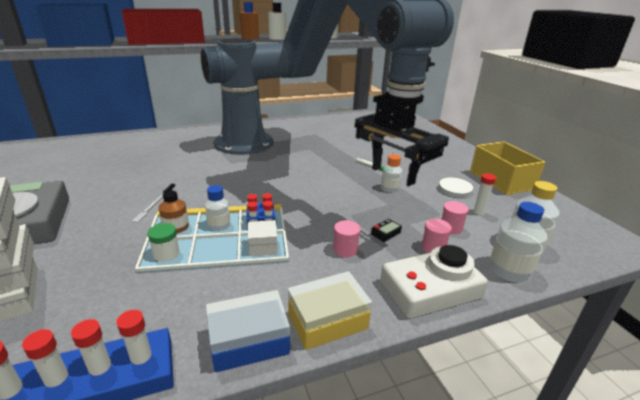

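The wrist view shows the timer at (318,194), face up and square to the jaws. The scene view shows bottle, box and jar standing in the tray. Descending on the timer.

Call:
servo_tool(
  increments=[
    [0,[-1.6,2.1,45],0],
    [0,[0,0,50],0],
    [0,[0,0,35],0],
    [0,[0,0,12],0],
    [0,[0,0,0],0],
  ],
)

```text
time_s: 23.52
position: [0.6635, 0.2098, 0.0107]
tcp_rot: [[-0.342, 0.94, -0.001], [0.94, 0.342, -0.0], [0.0, -0.001, -1.0]]
force: [0.9, -0.1, 0.5]
opening: 0.998
```

```bash
for i in 1 2 3; do python3 plan.py 0.664 0.209 0.0045 19.7 1; done
```

```text
t 23.52 pos [0.6635 0.2098 0.0107] jaw 20.0 open 0.998 F [ 0.9 -0.1  0.5] j [  8.  50.  78.  -0.  51. -12.]
dist/row 6.240648291042252 turn/row 0.27641096704195434
[-0.9, 0.2, 6.2] 0.28
t 23.52 pos [0.6635 0.2098 0.0107] jaw 20.0 open 0.998 F [ 0.9 -0.1  0.5] j [  8.  50.  78.  -0.  51. -12.]
dist/row 6.240648291042252 turn/row 0.27641096704195434
[-0.9, 0.2, 6.2] 0.28
t 23.52 pos [0.6635 0.2098 0.0107] jaw 20.0 open 0.998 F [ 0.9 -0.1  0.5] j [  8.  50.  78.  -0.  51. -12.]
dist/row 6.240648291042252 turn/row 0.27641096704195434
[-0.9, 0.2, 6.2] 0.28
```

Call:
servo_tool(
  increments=[
    [1,[0,0,5.5],0],
    [1,[0,0,0],0],
    [1,[0,0,0],0],
    [1,[0,0,0],0],
    [1,[0,0,0],0],
  ],
)

```text
time_s: 24.15
position: [0.6636, 0.2099, 0.0057]
tcp_rot: [[-0.342, 0.94, 0.0], [0.94, 0.342, 0.0], [-0.0, 0.0, -1.0]]
force: [-0.2, -0.2, 0.9]
opening: 0.515
```

Call:
servo_tool(
  increments=[
    [1,[0,0,0],0],
    [1,[0,0,0],0],
  ],
)

```text
time_s: 24.4
position: [0.6636, 0.2099, 0.0057]
tcp_rot: [[-0.342, 0.94, -0.0], [0.94, 0.342, -0.0], [-0.0, -0.0, -1.0]]
force: [-1.5, 0.9, 2.7]
opening: 0.504
```

Call:
servo_tool(
  increments=[
    [1,[0,0,0],0],
  ],
)

```text
time_s: 24.52
position: [0.6636, 0.2099, 0.0057]
tcp_rot: [[-0.342, 0.94, -0.0], [0.94, 0.342, -0.0], [-0.0, -0.0, -1.0]]
force: [-0.6, 0.2, 1.5]
opening: 0.501
```

```bash
python3 plan.py 0.6285 -0.079 0.14 -11.7 8
```

```text
t 24.52 pos [0.6636 0.2099 0.0057] jaw 20.0 open 0.501 F [-0.6  0.2  1.5] j [  8.  51.  78.  -0.  51. -12.]
dist/row 40.06025120325861 turn/row 3.960129074014487
[-32.4, -16.5, -16.8] 3.96
[-33.5, -14.2, -16.8] 3.96
[-34.4, -11.8, -16.8] 3.96
[-35.1, -9.4, -16.8] 3.96
[-35.7, -7.0, -16.8] 3.96
[-36.1, -4.5, -16.8] 3.96
[-36.3, -2.0, -16.8] 3.96
[-36.4, 0.5, -16.8] 3.96
```

Opening 0.501 × 87 = 43.6 mm, so the timer is held. Lifting and carrying to the box.

Call:
servo_tool(
  increments=[
    [1,[0,0,-25],0],
    [1,[0,0,-50],0],
    [1,[0,0,-45],0],
    [1,[-32.4,-16.5,-10],3.96],
    [1,[-33.5,-14.2,-5],3.96],
  ],
)

```text
time_s: 25.15
position: [0.6551, 0.1374, 0.1415]
tcp_rot: [[-0.208, 0.978, 0.002], [0.978, 0.208, -0.0], [-0.0, 0.002, -1.0]]
force: [-0.1, -0.5, -1.3]
opening: 0.507
```

Call:
servo_tool(
  increments=[
    [1,[-34.4,-11.8,0],3.96],
    [1,[-35.1,-9.4,0],3.96],
    [1,[-35.7,-7,0],3.96],
    [1,[-36.1,-4.5,0],3.96],
    [1,[-36.3,-2,0],3.96],
  ],
)

```text
time_s: 25.78
position: [0.6324, -0.044, 0.1399]
tcp_rot: [[0.137, 0.991, -0.0], [0.991, -0.137, 0.0], [0.0, -0.0, -1.0]]
force: [1.5, -0.7, -1.5]
opening: 0.504
```

Call:
servo_tool(
  increments=[
    [1,[-30,0.5,0],3.96],
    [1,[-6.4,0,0],0],
    [1,[0,0,0],0],
    [1,[0,0,0],0],
  ],
)

```text
time_s: 26.28
position: [0.6279, -0.0776, 0.1403]
tcp_rot: [[0.201, 0.98, -0.0], [0.98, -0.201, 0.001], [0.0, -0.0, -1.0]]
force: [0.4, 0.2, -0.6]
opening: 0.499
```

```bash
python3 look.py i1 scene timer,white_box; python3 plan.py 0.6285 -0.079 0.062 -11.7 3;  python3 - <<'E'
import cv2
p=cv2.imread("pics/scene_i1.png");cv2.imwrite("pics/i1z.png",cv2.resize(p[100:280,120:340],None,fx=3.3,fy=3.3,interpolation=cv2.INTER_CUBIC))
E
```

```text
scene timer 0.56 [242, 182, 276, 198] ztop 0.1596 top rect [[633.3, -78.5], [59.0, 37.0], 74.0]
scene white_box 0.57 [245, 219, 277, 257] ztop 0.0566 top rect [[628.9, -79.2], [58.7, 60.9], 78.4]
t 26.43 pos [ 0.6281 -0.0777  0.1404] jaw -11.6 open 0.501 F [ 1.2 -0.  -1.3] j [-17.  36.  85.   0.  59.  -6.]
dist/row 26.149531799213488 turn/row 0.03304069585334446
[-0.4, 0.2, 26.1] 0.03
[-0.4, 0.2, 26.1] 0.03
[-0.4, 0.2, 26.1] 0.03
```

View pics/i1z.png

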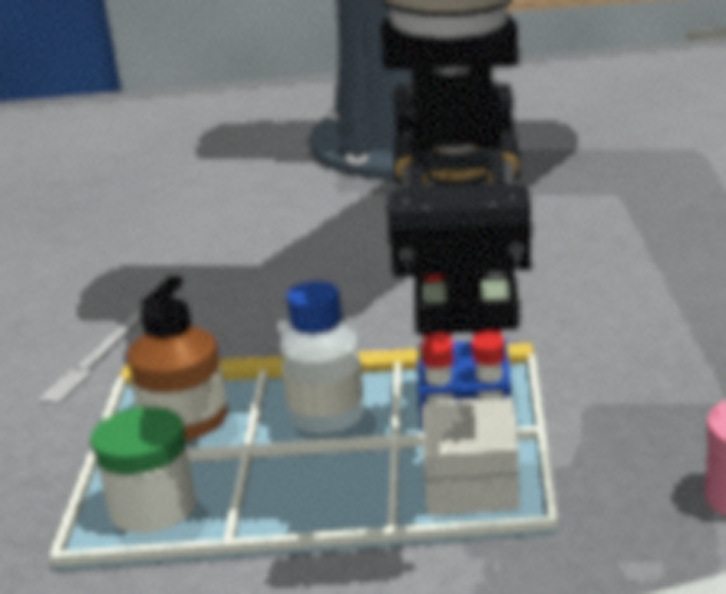

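The timer is level in the jaws above the box. Lowering it to about 0.060.

Call:
servo_tool(
  increments=[
    [1,[-1.2,0.4,25],0],
    [1,[0,0,30],0],
    [1,[0,0,17],0],
    [1,[0,0,6],0],
    [1,[0,0,0],0],
  ],
)

```text
time_s: 27.05
position: [0.6284, -0.08, 0.0625]
tcp_rot: [[0.203, 0.979, 0.0], [0.979, -0.203, -0.0], [0.0, 0.0, -1.0]]
force: [0.9, -0.1, -1.2]
opening: 0.501
```

Call:
servo_tool(
  increments=[
    [1,[0,0,1.5],0],
    [1,[0,0,0],0],
  ],
)

```text
time_s: 27.3
position: [0.6286, -0.0803, 0.0617]
tcp_rot: [[0.203, 0.979, 0.001], [0.979, -0.203, -0.0], [-0.0, 0.001, -1.0]]
force: [0.6, 0.7, -2.0]
opening: 0.503
```

Call:
servo_tool(
  increments=[
    [1,[0,0,1],0],
    [1,[0,0,0],0],
  ],
)

```text
time_s: 27.55
position: [0.6282, -0.0802, 0.0601]
tcp_rot: [[0.203, 0.979, 0.0], [0.979, -0.203, -0.0], [-0.0, 0.0, -1.0]]
force: [0.4, 0.4, -1.4]
opening: 0.502
```

Call:
servo_tool(
  increments=[
    [1,[0,0,0.5],0],
    [0.3,[0,0,0],0],
    [0.3,[0,0,0],0],
    [0.3,[0,0,0],0],
    [0.3,[0,0,-8],0],
  ],
)

```text
time_s: 28.18
position: [0.6276, -0.08, 0.0671]
tcp_rot: [[0.203, 0.979, -0.002], [0.979, -0.203, 0.0], [0.0, -0.002, -1.0]]
force: [-0.9, -0.6, -0.9]
opening: 0.698
```

Call:
servo_tool(
  increments=[
    [0.3,[0,0,-30],0],
    [0.3,[0,0,-50],0],
    [0.3,[0,0,-50],0],
    [0,[40,-10,-20],0],
    [0,[55,-10,0],0],
  ],
)

```text
time_s: 28.8
position: [0.6296, 0.0164, 0.2211]
tcp_rot: [[0.206, 0.979, 0.007], [0.979, -0.206, -0.001], [0.0, 0.007, -1.0]]
force: [0.9, -0.3, -0.7]
opening: 0.845
```

Call:
servo_tool(
  increments=[
    [0,[55,-20,0],0],
    [0,[55,-20,0],0],
    [0,[55,-20,0],0],
    [0,[50,0,0],0],
    [0,[0,0,0],0],
  ],
)

```text
time_s: 29.42
position: [0.6126, 0.2434, 0.2181]
tcp_rot: [[0.198, 0.98, 0.002], [0.98, -0.198, 0.001], [0.001, 0.002, -1.0]]
force: [-0.0, -0.5, -0.9]
opening: 1.002
```

```bash
python3 look.py j1 scene,top timer,white_box,jar,blue_bottle,orange_bottle,tube_rack,amber_bottle,tray;  python3 - <<'E'
import cv2
p=cv2.imread("pics/scene_j1.png");cv2.imwrite("pics/j1z.png",cv2.resize(p[130:290,120:440],None,fx=2.5,fy=2.5,interpolation=cv2.INTER_CUBIC))
E
```

```text
scene timer 0.58 [244, 214, 274, 236] ztop 0.0791 top rect [[629.6, -80.7], [61.7, 46.7], 78.7]
scene white_box 0.98 [246, 235, 278, 256] ztop 0.0559 top rect [[652.4, -84.3], [58.6, 12.5], 78.4]
scene jar 0.91 [149, 223, 184, 260] ztop 0.0685 top rect [[588.8, -281.4], [52.5, 53.0], 16.1]
scene jar 0.91 [332, 218, 358, 257] ztop 0.0644 top rect [[691.3, 92.0], [52.9, 55.2], 21.7]
scene jar 0.8 [419, 218, 450, 253] ztop 0.0642 top rect [[777.7, 264.9], [52.6, 134.4], 58.0]
scene jar 0.76 [439, 203, 469, 232] ztop 0.0642 top rect [[694.3, 373.0], [53.8, 51.3], 79.2]
scene jar 0.45 [132, 202, 288, 269] ztop 0.0146 top rect [[549.3, -167.8], [309.0, 227.0], 78.2]
scene blue_bottle 0.93 [203, 184, 230, 232] ztop 0.1059 top rect [[512.1, -159.6], [32.3, 32.2], 21.0]
scene blue_bottle 0.58 [158, 190, 191, 231] ztop 0.0977 top rect [[488.1, -257.1], [30.9, 30.4], 8.3]
scene orange_bottle 0.67 [382, 155, 399, 195] ztop 0.1017 top rect [[467.4, 331.0], [29.0, 26.3], 78.2]
scene tube_rack 0.58 [244, 195, 276, 217] ztop 0.0694 top rect [[556.2, -66.5], [57.8, 114.3], 78.6]
scene amber_bottle 0.
[... 345 characters left out ...]
-74.5], [59.6, 10.2], 79.1]
top jar 0.89 [440, 173, 469, 204] ztop 0.069 top rect [[588.9, -281.1], [54.0, 54.4], 42.2]
top jar 0.73 [289, 135, 317, 163] ztop 0.0655 top rect [[693.2, 92.5], [53.0, 54.6], 64.6]
top jar 0.63 [173, 144, 185, 155] ztop 0.0659 top rect [[643.3, 343.7], [157.3, 17.8], 47.7]
top blue_bottle 0.57 [393, 210, 419, 229] ztop 0.1062 top rect [[512.3, -158.6], [33.9, 34.1], 19.7]
top tube_rack 0.69 [349, 195, 379, 230] ztop 0.0696 top rect [[530.6, -60.4], [56.3, 58.8], 77.4]
top amber_bottle 0.62 [430, 218, 457, 243] ztop 0.0981 top rect [[490.0, -256.2], [31.4, 28.0], 88.7]
top tray 0.96 [337, 153, 470, 262] ztop 0.0146 top rect [[552.0, -168.0], [308.6, 225.2], 78.3]
```

View pics/j1z.png

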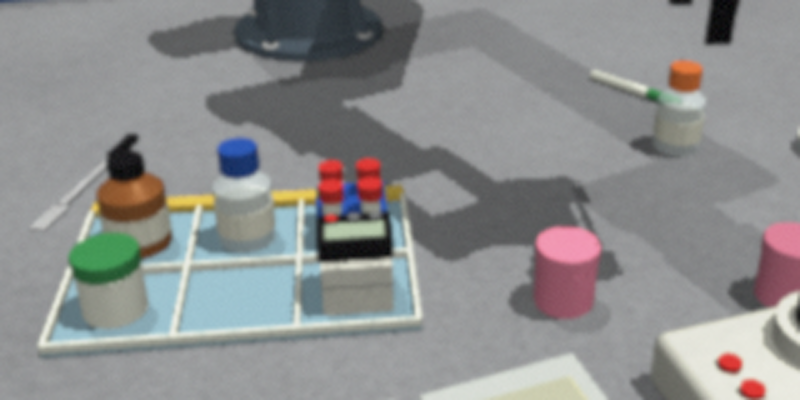

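View pics/top_j1.png

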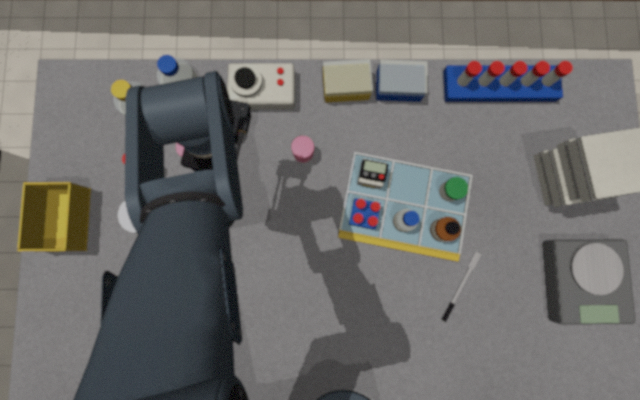

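Everything stands where it should. The timer is centred on the box to about 2 mm, the bottle, box and jar are within about 3 mm of their compartment centres, and the arm is clear. Handing in.

```bash
python3 -c "
from rig import bot
print(bot.hand_in()); print(bot.read_state()['time_s'])"
```

```text
the job is handed in; nothing more can be done
None
the job is handed in; nothing more can be done
```

The tray is set out and the job is handed in, with the clock at about 30 s of the 106 s allowed. I placed the blue-capped bottle front centre, the white box back left behind the rack, and the green-lidded jar back right behind the amber bottle. The timer lies face up on the box.

In the last scene and top views, before handing in:
- **Placed things:** the bottle, box and jar measured within about 3 mm of their compartment centres. Their tops were at the heights expected for standing on the tray floor.
- **Timer:** it measured about 2 mm from the box centre. Its top read 79–80 mm, against an ideal 76 mm and the 2–3 mm these cameras read high throughout.
- **Rack and amber bottle:** they were within about 2 mm of their starting places.
- **Orange bottle:** it was partly hidden by the arm. The scene camera put it within about 5 mm of its start on a partial view, and it was upright in the picture.

Two checks disagreed. The cameras placed the bottle about 2.5 mm further back than the robot's own reading. The networks also gave a few merged or mislabelled detections, and I discarded these after looking at the pictures.

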